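Spot-check three hotplates with the sprung T-bar probe

TASK

Take the orange T-bar probe off its cradle and, holding it upright, press its sprung copper foot squarely onto the middle of the marked spot on the red hotplate, then the yellow, then the blue, keeping each gentle press (about 6 N, never more than 18 N) for a good second. The discs are set at different heights, so feel for each one; then lay the probe's bar back across both posts of the cradle, let go, and leave the jar, plates and spatula where they are.

Things in the scene. Friction and masses are not known exactly. Their poses are not given: they have to be found in the camera images.
- probe: loose T-shaped probe, 0.18 kg, parked on the cradle. Orange bar 140 mm long (y) x 24 wide (x) x 22 high (z), black end bands; origin at the bar's middle, z up. A 12 mm steel stem points down from the bar's middle to a flat copper foot 24 mm across, its face 105 mm below the bar's middle. The foot is sprung: slides up 10 mm, 1 N to start, then 1.2 N per mm (13 N at the stop).
- tip (a point): centre of the probe foot's flat face with the spring relaxed, 105 mm below the bar's middle on the stem's axis; it moves rigidly with the bar and does not show the foot's springing
- cradle: fixed probe stand: black base 90 x 160 x 10 mm, two white posts 12 mm thick at y = -52 and +52 mm, each with an open-topped notch 32 mm wide in x, floor 125 mm and cheeks 137 mm above the origin. Origin: centre of the base's underside, z up. Parked, the bar lies along the cradle's y in both notches, bar middle 136 mm above the origin, stem hanging between the posts
- hotplate_red: fixed round electric hotplate with a red casing, 140 mm across, 50 mm high, a black knob on its side; origin at the centre of its underside. In it stands a dark iron disc, 112 mm across, whose flat level top is set at its own height, anywhere from 53 to 78 mm above the counter, different at each start and not reported
- mark_red (a point): point right below the middle of the test mark on the red hotplate (white spot 30 mm across with a black centre, painted on the disc 28 mm off its middle), given at the height of the casing's rim, 50 mm above the counter; the mark itself is 3 to 28 mm higher, on the disc
- hotplate_yellow: fixed round electric hotplate with a yellow casing, 140 mm across, 50 mm high, a black knob on its side; origin at the centre of its underside. In it stands a dark iron disc, 112 mm across, whose flat level top is set at its own height, anywhere from 53 to 78 mm above the counter, different at each start and not reported
- mark_yellow (a point): point right below the middle of the test mark on the yellow hotplate (white spot 30 mm across with a black centre, painted on the disc 28 mm off its middle), given at the height of the casing's rim, 50 mm above the counter; the mark itself is 3 to 28 mm higher, on the disc
- hotplate_blue: fixed round electric hotplate with a blue casing, 140 mm across, 50 mm high, a black knob on its side; origin at the centre of its underside. In it stands a dark iron disc, 112 mm across, whose flat level top is set at its own height, anywhere from 53 to 78 mm above the counter, different at each start and not reported
- mark_blue (a point): point right below the middle of the test mark on the blue hotplate (white spot 30 mm across with a black centre, painted on the disc 28 mm off its middle), given at the height of the casing's rim, 50 mm above the counter; the mark itself is 3 to 28 mm higher, on the disc
- jar: bystander: amber jar with a blue lid, 72 mm across, 105 mm high, loose; origin at the centre of its underside
- plates: bystander: stack of four pink and white plates, 130 mm across, 48 mm high, loose; origin at the centre of its underside
- spatula: bystander: spatula lying flat on the counter, loose; its origin is on its long axis, handle to its -x
Mind the look-alikes: they are no part of the job. There is more than one size of the cradle; the one meant has the size given above. What is shaped like the hotplate_red but purple is not meant.

How it is judged (in metres and radians):
On the way, in this order (a step that is already met when the one before it is completed fails the run):
1. foot pressed on the red hotplate's mark with 3 to 10 N for 0.8 s, within 10 mm of the mark's centre, probe upright within 0.2 rad (horizontal distance between tip and mark_red below 0.01 m and angle between probe's own z axis and vertical below 0.2 rad and contact force between probe and hotplate_red between 3 and 10 N), for 0.8 s.
2. foot pressed on the yellow hotplate's mark with 3 to 10 N for 0.8 s, within 10 mm of the mark's centre, probe upright within 0.2 rad (horizontal distance between tip and mark_yellow below 0.01 m and angle between probe's own z axis and vertical below 0.2 rad and contact force between probe and hotplate_yellow between 3 and 10 N), for 0.8 s.
3. foot pressed on the blue hotplate's mark with 3 to 10 N for 0.8 s, within 10 mm of the mark's centre, probe upright within 0.2 rad (horizontal distance between tip and mark_blue below 0.01 m and angle between probe's own z axis and vertical below 0.2 rad and contact force between probe and hotplate_blue between 3 and 10 N), for 0.8 s.
At the end, for the whole second after the job is handed in: the probe lies released and still in both cradle notches, stem down: bar middle 131-141 mm above the cradle's origin, within 9 mm across and 30 mm along, along the cradle's y within 0.15 rad, upright within 0.1 rad; jar, plates, spatula within 30 mm of their starts (z of probe in the frame of cradle between 0.131 and 0.141 m and x of probe in the frame of cradle between -0.009 and 0.009 m and y of probe in the frame of cradle between -0.03 and 0.03 m and angle between the y axis of probe and the y axis of cradle, either way round below 0.15 rad and angle between probe's own z axis and vertical below 0.1 rad and linear speed of probe below 0.02 m/s and distance of each of jar, plates, spatula from where it was at the start of the episode below 0.03 m); the robot touches nothing.
It fails at once if the probe is pressed on a hotplate with more than 18 N (contact force between probe and hotplate_red above 18 N or contact force between probe and hotplate_yellow above 18 N or contact force between probe and hotplate_blue above 18 N).
It fails at once if the jar, plates or spatula is moved more than 30 mm (distance of any of jar, plates, spatula from where it was at the start of the episode above 0.03 m).
It also fails if it takes over 72 s, if anything falls off the work surface, if the arm or the gripper's body presses on something with over 40 N, if the wrist force passes 120 N, or if a joint passes its speed limit or range.

ROBOT

A 6-joint arm with a two-finger parallel gripper is mounted at the origin on the work surface. World frame = base frame: x ahead of the robot, y to its left, z up, the work surface at z = 0. Lengths are in mm, angles in rad, forces in N, time in s.
With the tool pointing down it reaches from about 275 to 1000 mm from the base axis. Payload 8.4 kg.
Tool frame: the origin (TCP) lies on the mounting face of the last link; the fingertips stand 173 mm ahead of it and the grasp point (between the pads) lies 155 mm ahead of it; z points along the fingers, y is the line along which they close (so a half turn about z gives the same grasp; the last joint's range is limited). The gripper opens to 85 mm and grips with 20 to 120 N. Pads are 22 mm wide; open, the fingers measure 114 mm over their backs; the gripper's body (76 mm by 85 mm) begins 54 mm behind the grasp point. The pads swing forward as they close: fully open they stand 13 mm farther back than shut.
Start: joints at [-1.259, 0.353, 1.633, -0, 1.155, -0.002], TCP at [192.921, -594.484, 404.681] pointing down, gripper open.
Joint ranges: [-2.63, 2.63], [-0.92, 2.1], [0.06, 2.66], [-1.3, 4.44], [0, 2.69], [-3.02, 3.02]. Speed limits (rad/s): [2.22, 2.22, 2.79, 3.14, 3.14, 3.14].

INTERFACE

Orientations are given as [roll, pitch, yaw] about the fixed x, y, z axes, in that order (R = Rz(yaw) Ry(pitch) Rx(roll)).
In Python, from rig import r gives the robot as it stands.
- The arm moves only by the tool apply_moves, never from a script. Its argument "deltas" is a list of rows, each an object with "claw": the gripper command: -1 is fully open, 1 is shut, values between are in proportion; "delta_pos": the shift along the tool's x, y, z in cm, a list of three; "yaw": the turn about the tool's z in rad. In form: [{"claw": claw, "delta_pos": [tx, ty, tz], "yaw": yaw}, ...]. A call has 1 to 8 rows; each row shifts and turns the commanded pose from where the row before left it, along the tool's axes as they then stand; what a row does not reach is not made up. A row lasts 1/8 s, in which the tool goes at most 62.5 mm and 10.7 degrees, less where a joint would pass 70% of its speed; a pose out of reach is approached as far as the arm can. A call with a gripper value outside its range is refused whole. The fingers move at their own pace and stop on an object; "grip_force" is the grip in N (left out, the last holds). Time passes only in rows, so rows that do not move let the fingers close. It gives the time, the measured TCP pose, the force, the opening and the grip force at its end, in the units of the state.
- r.sense(): the state, without advancing time (a new reading comes with each control period).
- r.grab_frame(name): name is "scene" or "top"; returns a dict with "img" (400x640x3 uint8, blue, green, red), "z_map" (400x640 float32, mm along the optical axis (not along the pixel's ray), 0 where there is no reading), "fx", "fy", "cx", "cy" (pixels), "dist" ([k1, k2, p1, p2, k3] as OpenCV has them; the pictures are not rectified), "eye" and "rotation" of the camera in the world. Camera axes: x right, y up, looking along -z (the intrinsics and any distortion apply to the point x, -y, -z); pixel columns grow to the right and rows downward; lengths in mm; the calibration is good to about 2 mm. A picture is of the moment at which its call begins.
- r.sign_off(): hands the job in; it is judged then, once.
The state is a dict: "clock": time; "qpos": joint angles; "qvel": joint speeds; "joint_efforts": joint torques, N m; "eef_pos": TCP position; "tcp_rot": TCP orientation; "contact_force": force on the tool from outside, world axes, zero at the start; "wrist_torque": the same for the moment, N m; "opening": opening from 0.0 (shut) to 1.0 (fully open); "grasp_force": force on a finger pad.
Only numpy, scipy, OpenCV 4.12 (cv2) and the standard library are available. Lean on these libraries where they do the work, as an engineer would, in place of code of your own. Each camera call takes 0.05 s, during which the arm holds its last target. There are 200 camera calls.

## Working session

There is one attempt and no reset: what is moved stays moved. The work goes in short steps, Python scripts to look and compute and a tool call to move; the robot and the scene stay as the last step left them, time stands still between calls to the robot, and variables do not carry over. Pictures are saved under pics/ and viewed, at most 10 in all, crops included, and the job is handed in when it is done.

Besides the shell and the picture viewer there is one more tool, called as name(argument=value, ...), one argument or row to a line, values as JSON. apply_moves: Moves the arm, as the interface text tells. Its arguments: {"type":"object","properties":{"deltas":{"type":"array"},"grip_force":{"type":"number"}},"required":["deltas"]}

```bash
mkdir -p pics; ls; cat > h.py <<'E'
import numpy as np,cv2,pickle
from rig import r
def grab(n):
    f=r.grab_frame(n); pickle.dump(f,open(f'{n}.pkl','wb')); return f
def load(n): return pickle.load(open(f'{n}.pkl','rb'))
def rays(f,uv):
    K=np.array([[f['fx'],0,f['cx']],[0,f['fy'],f['cy']],[0,0,1.]])
    p=cv2.undistortPoints(np.array(uv,float).reshape(-1,1,2),K,np.array(f['dist'],float)).reshape(-1,2)
    d=np.c_[p[:,0],-p[:,1],-np.ones(len(p))]
    return d@np.array(f['rotation']).T
def onz(f,uv,z):
    d=rays(f,uv);e=np.array(f['eye']);return e+d*((z-e[2])/d[:,2])[:,None]
def dep(f,uv):
    d=rays(f,uv);z=np.array([f['z_map'][int(round(v)),int(round(u))] for u,v in uv]);return np.array(f['eye'])+d*z[:,None]
E
python3 - <<'E'
from h import *
for n in('scene','top'):
    f=grab(n);cv2.imwrite(f'pics/{n}0.png',f['img']);print(n,f['eye'],f['rotation'],f['fx'],f['dist'])
print(r.sense())
E
```

```text
pics
scene [1282.35787325 -708.80957991 1318.65382143] [ 0.67772426 -0.00797494  0.87607776] 492.34970274467685 [-0.00412201  0.          0.          0.          0.        ]
top [ 466.5953643   -73.90054344 1190.83361497] [ 0.06065251 -0.00987032 -1.56861818] 425.0627846044242 [0.01720085 0.         0.         0.         0.        ]
{'clock': 0.1, 'qpos': array([-1.25940488e+00,  3.53561774e-01,  1.63403458e+00,  3.28829427e-05,
        1.15521676e+00, -2.41625004e-03]), 'qvel': array([-0.000693  , -0.00240432, -0.00124841,  0.00057297, -0.00111816,
       -0.00025852]), 'joint_efforts': array([-1.68671681e-04, -6.06356621e+01, -3.42820501e+01, -5.98127099e-05,
        3.92607253e-03,  1.01984409e-05]), 'eef_pos': array([ 192.85886955, -594.2841792 ,  404.05809607]), 'tcp_rot': array([-3.14037227e+00, -3.30166502e-05,  3.13794378e-01]), 'contact_force': array([-0.04105695,  1.09998087, -0.88835806]), 'wrist_torque': array([-0.00463589,  0.03449347, -0.01589283]), 'grasp_force': 0.0, 'opening': 1.0015728239278558}
```

Rotation is given as roll/pitch/yaw; I'll convert it.

```bash
sed -i "s/np.array(f\['rotation'\]).T/Rotation.from_euler('xyz',f['rotation']).as_matrix().T/; 1a from scipy.spatial.transform import Rotation" h.py
```

```text
(no output)
```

View pics/top0.png

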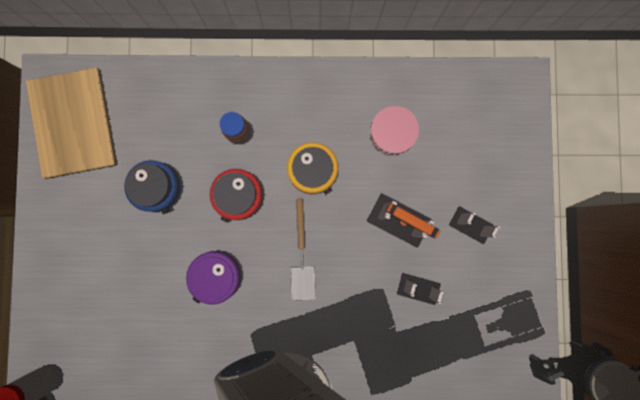

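View pics/scene0.png

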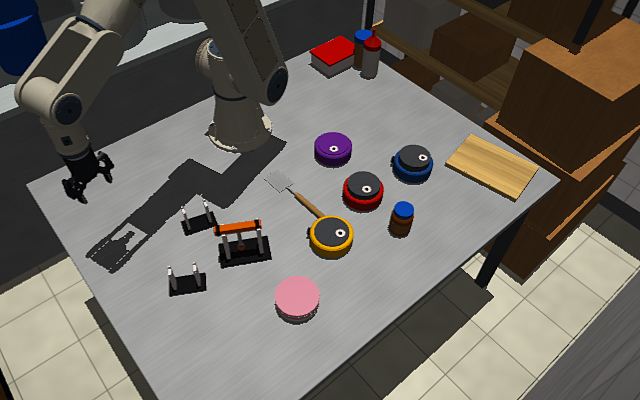

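Top view: hotplates are red (236,195), yellow (313,168) and blue (150,186), with purple at (213,277) as a look-alike. Three cradles: (403,220) with the orange probe on it is the largest; (474,224) and (420,288) are smaller and empty. The first is the one meant, and I'll measure it and confirm with a crop.

```bash
cat > m.py <<'E'
from h import *
def comps(m,amin=6):
    n,l,s,c=cv2.connectedComponentsWithStats(m.astype(np.uint8));return [(s[i,4],c[i],l==i) for i in range(1,n) if s[i,4]>=amin]
E
python3 - <<'E'
from m import *
for n,C in(('top',dict(red=(236,195),yel=(313,168),blu=(150,186))),('scene',dict(red=(363,190),yel=(331,237),blu=(413,163)))):
    f=load(n);im=f['img'];hsv=cv2.cvtColor(im,cv2.COLOR_BGR2HSV);print(n)
    yy,xx=np.mgrid[:400,:640]
    for k,(u,v) in C.items():
        near=np.hypot(xx-u,yy-v)<21
        m=near&(hsv[...,1]<40)&(hsv[...,2]>150)
        m2=cv2.morphologyEx(m.astype(np.uint8),cv2.MORPH_CLOSE,np.ones((5,5)))
        cs=sorted(comps(m2,10),key=lambda a:-a[0])
        c=cs[0][1]; D=f['z_map'][cs[0][2]]
        pts=np.argwhere(cs[0][2])[:,::-1]; P=dep(f,pts)
        print(k,[x[0] for x in cs],c,'depth med',np.round(np.median(P,0),1),'std z',P[:,2].std().round(1))
        for z in (55,65,75): print('   z',z,onz(f,[c],z)[0].round(1))
    o=(hsv[...,0]<14)&(hsv[...,0]>4)&(hsv[...,1]>170)&(hsv[...,2]>130)
    for a,c,mm in comps(o,20):
        pts=np.argwhere(mm)[:,::-1];P=dep(f,pts);print('orange',a,c,np.median(P,0).round(1),np.percentile(P[:,2],[5,50,95]).round(1), cv2.minAreaRect(pts.astype(np.float32)))
f=load('scene');cr=cv2.resize(f['img'][185:305,150:290],None,fx=5,fy=5,interpolation=cv2.INTER_CUBIC);cv2.imwrite('pics/crop1.png',cr)
E
```

```text
top
red [np.int32(103)] [237.95145631 183.52427184] depth med [574.3 123.7  72.2] std z 2.0
   z 55 [576.8 126.9  55. ]
   z 65 [575.8 125.2  65. ]
   z 75 [574.9 123.4  75. ]
yel [np.int32(98)] [306.28571429 158.13265306] depth med [645.9 -55.   55.7] std z 2.1
   z 55 [646.  -55.7  55. ]
   z 65 [644.4 -55.8  65. ]
   z 75 [642.9 -56.   75. ]
blu [np.int32(103)] [140.76699029 175.        ] depth med [596.1 376.8  76.1] std z 109.3
   z 55 [598.7 385.5  55. ]
   z 65 [597.6 381.5  65. ]
   z 75 [596.4 377.4  75. ]
orange 371 [413.15363881 220.47978437] [ 476.9 -319.6  147.6] [144.1 147.6 150.7] ((413.496826171875, 220.5891571044922), (41.81975555419922, 9.177999496459961), 28.610462188720703)
scene
red [np.int32(53), np.int32(47)] [367.54716981 174.0754717 ] depth med [483.  232.7  -2.8] std z 179.8
   z 55 [522.2 180.9  55. ]
   z 65 [528.2 173.8  65. ]
   z 75 [534.3 166.8  75. ]
yel [np.int32(59)] [339.88135593 232.57627119] depth med [646.8 -58.3  52.4] std z 3.1
   z 55 [647.3 -59.2  55. ]
   z 65 [652.3 -64.4  65. ]
   z 75 [657.3 -69.5  75. ]
blu [np.int32(143)] [420.97902098 153.15384615] depth med [582.7 419.4  -0. ] std z 36.7
   z 55 [570.8 400.6  55. ]
   z 65 [576.4 391.9  65. ]
   z 75 [582.1 383.1  75. ]
orange 215 [236.61395349 225.64651163] [ 479.6 -323.7  144.6] [140.4 144.6 148.7] ((236.66375732421875, 225.60536193847656), (6.0817694664001465, 35.061763763427734), 81.57302856445312)
```

View pics/crop1.png

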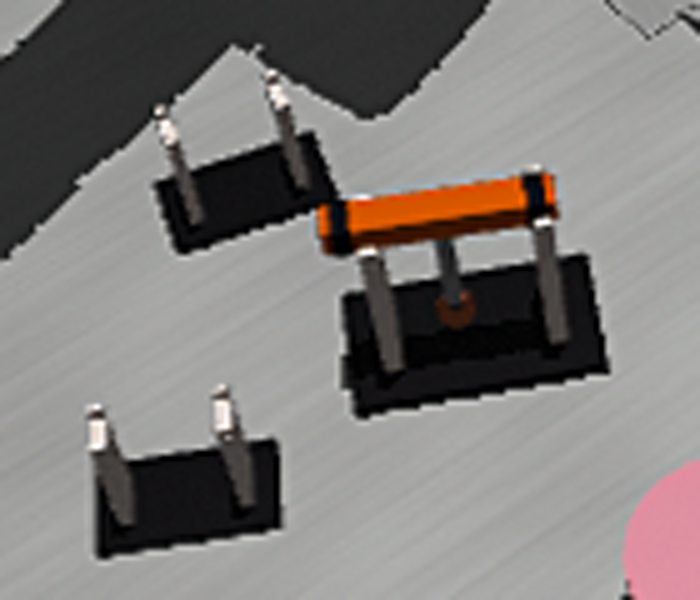

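The crop shows the wide black base with tall posts, holding the orange bar at its notches, with the stem and copper foot hanging between them; the other two are smaller and empty. That cradle is the target. Now the bar and cradle pose, and cleaner marks from the scene view.

```bash
python3 - <<'E'
from m import *
for n,(u0,v0) in(('top',(413,220)),('scene',(237,226))):
    f=load(n);hsv=cv2.cvtColor(f['img'],cv2.COLOR_BGR2HSV);yy,xx=np.mgrid[:400,:640]
    o=(hsv[...,0]<14)&(hsv[...,0]>3)&(hsv[...,1]>150)&(hsv[...,2]>90)&(np.hypot(xx-u0,yy-v0)<45)
    pts=np.argwhere(o)[:,::-1];P=dep(f,pts);k=abs(P[:,2]-147)<6
    Q=onz(f,pts[k],147)[:,:2].astype(np.float32)
    (c,wh,a)=cv2.minAreaRect(Q);print(n,'bar top',c,wh,a,k.sum())
f=load('top');hsv=cv2.cvtColor(f['img'],cv2.COLOR_BGR2HSV)
b=(hsv[...,2]<60)&(np.hypot(xx-403,yy-220)<55) if 0 else (f['img'].max(2)<60)
yy,xx=np.mgrid[:400,:640];b&=(np.hypot(xx-403,yy-220)<48)
o=cv2.morphologyEx((b).astype(np.uint8),cv2.MORPH_CLOSE,np.ones((3,3)))
for a,c,mm in comps(o,100):
    pts=np.argwhere(mm)[:,::-1];Q=onz(f,pts,10)[:,:2].astype(np.float32);print('base',a,c,cv2.minAreaRect(Q))
f=load('scene');hsv=cv2.cvtColor(f['img'],cv2.COLOR_BGR2HSV)
for k,p,z in(('red',(367,189),72),('yel',(340,233),55.5),('blu',(422,157),76)):
    m=(np.hypot(xx-p[0],yy-p[1])<9)&(hsv[...,1]<50)&(hsv[...,2]>110)
    pts=np.argwhere(m)[:,::-1];c=(pts.min(0)+pts.max(0))/2;print(k,len(pts),pts.min(0),pts.max(0),onz(f,[c,pts.mean(0)],z).round(1))
E
```

```text
top bar top (478.20068359375, -319.5817565917969) (136.91915893554688, 23.901405334472656) 61.17375946044922 439
scene bar top (481.7882385253906, -323.51708984375) (136.429443359375, 22.99190330505371) 60.817665100097656 237
base 736 [392.69701087 223.22418478] ((480.76519775390625, -312.77978515625), (154.51280212402344, 83.14181518554688), 62.01811599731445)
red 48 [362 186] [371 192] [[579.  119.5  72. ]
 [577.7 119.4  72. ]]
yel 58 [335 229] [345 236] [[647.6 -59.   55.5]
 [647.6 -58.9  55.5]]
blu 40 [419 153] [430 160] [[601.8 379.5  76. ]
 [599.6 373.7  76. ]]
```

apply_moves(
  deltas=[
    {"claw":-1,"delta_pos":[0,0,0],"yaw":-0.18},
    {"claw":-1,"delta_pos":[0,0,0],"yaw":-0.18},
    {"claw":-1,"delta_pos":[0,0,0],"yaw":-0.18},
    {"claw":-1,"delta_pos":[0,0,0],"yaw":-0.18},
    {"claw":-1,"delta_pos":[0,0,0],"yaw":-0.03},
  ],
)

```text
clock: 0.72
eef_pos: [192.9, -594.4, 404.3]
tcp_rot: [-3.141, -0.001, 1.064]
contact_force: [0.3, 0.0, -0.7]
opening: 1.001
grasp_force: 0.0
```

```bash
cat > go.py <<'E'
import sys
from h import *
t=[float(x) for x in sys.argv[1:]]  # x y z(TCP) [yaw]
s=r.sense();p=s['eef_pos'];R=Rotation.from_euler('xyz',s['tcp_rot']).as_matrix()
print('t',s['clock'],'pos',p.round(1),'rot',s['tcp_rot'].round(4),'F',s['contact_force'].round(1),'open',round(s['opening'],3),'g',s['grasp_force'],'q6',s['qpos'][5].round(2))
if t:print('tool delta mm',(R.T@(np.array(t[:3])-p)).round(1),'tool yaw',-(t[3]-s['tcp_rot'][2]) if len(t)>3 else '')
E
python3 go.py 480 -321.5 340 1.065
```

```text
t 0.725 pos [ 192.9 -594.4  404.3] rot [-3.1411e+00 -5.0000e-04  1.0641e+00] F [ 0.3  0.  -0.7] open 1.001 g 0.0 q6 -0.75
tool delta mm [377.9 118.6  64.4] tool yaw -0.0009357758252801496
```

apply_moves(
  deltas=[
    {"claw":-1,"delta_pos":[4.7,1.48,0],"yaw":0},
    {"claw":-1,"delta_pos":[4.7,1.48,0],"yaw":0},
    {"claw":-1,"delta_pos":[4.7,1.48,0],"yaw":0},
    {"claw":-1,"delta_pos":[4.7,1.48,0],"yaw":0},
    {"claw":-1,"delta_pos":[4.7,1.48,0],"yaw":0},
    {"claw":-1,"delta_pos":[4.7,1.48,0],"yaw":0},
    {"claw":-1,"delta_pos":[4.7,1.48,3.2],"yaw":0},
    {"claw":-1,"delta_pos":[4.7,1.48,3.2],"yaw":0},
  ],
)

```text
clock: 1.72
eef_pos: [480.1, -322.1, 340.4]
tcp_rot: [3.14, 0.0, 1.06]
contact_force: [0.4, 0.4, -0.8]
opening: 1.001
grasp_force: 0.0
```

```bash
python3 go.py 480 -321.5 340 1.065; python3 - <<'E'
from h import *
f=grab('scene');g=grab('top')
a=cv2.resize(f['img'][130:290,150:350],(800,640))[:300*2];b=cv2.resize(g['img'][150:290,330:500],(700,576))
cv2.imwrite('pics/c2.png',cv2.resize(np.hstack([a[:576],b]),(800,307)))
E
```

```text
t 1.725 pos [ 480.1 -322.1  340.4] rot [3.1401e+00 2.0000e-04 1.0601e+00] F [ 0.4  0.4 -0.8] open 1.001 g 0.0 q6 -0.08
tool delta mm [ 0.5 -0.4  0.4] tool yaw -0.004929210790732608
```

View pics/c2.png

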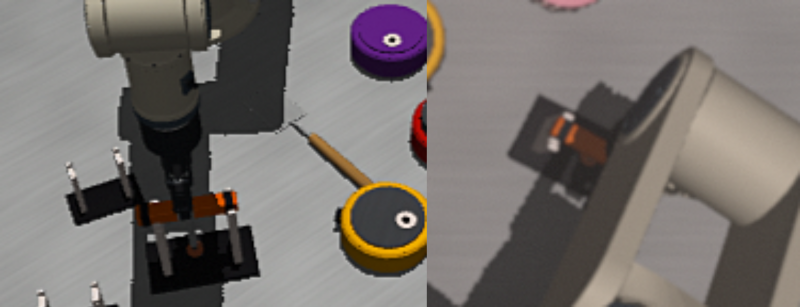

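The gripper sits over the bar's middle and is aligned with it (scene crop about (180,190)). Descending and gripping.

apply_moves(
  deltas=[
    {"claw":-1,"delta_pos":[0,0,2],"yaw":0},
    {"claw":-1,"delta_pos":[0,0,2],"yaw":0},
    {"claw":-1,"delta_pos":[0,0,1.1],"yaw":0},
    {"claw":1,"delta_pos":[0,0,0],"yaw":0},
    {"claw":1,"delta_pos":[0,0,0],"yaw":0},
    {"claw":1,"delta_pos":[0,0,0],"yaw":0},
    {"claw":1,"delta_pos":[0,0,0],"yaw":0},
    {"claw":1,"delta_pos":[0,0,0],"yaw":0},
  ],
  grip_force=60,
)

```text
clock: 2.82
eef_pos: [479.1, -323.4, 290.5]
tcp_rot: [3.141, 0.0, 1.064]
contact_force: [-2.3, 0.3, 5.9]
opening: 0.274
grasp_force: 59.5
```

apply_moves(
  deltas=[
    {"claw":1,"delta_pos":[0,0,0],"yaw":0},
    {"claw":1,"delta_pos":[0,0,0],"yaw":0},
  ],
)

```text
clock: 3.08
eef_pos: [479.1, -323.4, 290.5]
tcp_rot: [3.141, 0.0, 1.064]
contact_force: [-1.7, 1.8, 5.6]
opening: 0.274
grasp_force: 59.5
```

```bash
python3 go.py
```

```text
t 3.075 pos [ 479.1 -323.4  290.5] rot [3.1408e+00 3.0000e-04 1.0641e+00] F [-1.7  1.8  5.6] open 0.274 g 59.47005271911621 q6 -0.09
```

apply_moves(
  deltas=[
    {"claw":1,"delta_pos":[0,0,-1],"yaw":0},
    {"claw":1,"delta_pos":[0,0,-3],"yaw":0},
    {"claw":1,"delta_pos":[0,0,-4],"yaw":0},
    {"claw":1,"delta_pos":[0,0,-4],"yaw":0},
    {"claw":1,"delta_pos":[0,0,0],"yaw":0},
  ],
)

```text
clock: 3.7
eef_pos: [479.7, -323.7, 413.5]
tcp_rot: [3.135, 0.001, 1.064]
contact_force: [0.4, -0.3, -1.6]
opening: 0.272
grasp_force: 59.3
```

```bash
python3 go.py 577 122 410; python3 - <<'E'
from h import *
f=grab('scene');g=grab('top')
for n,f in(('scene',f),('top',g)):
    hsv=cv2.cvtColor(f['img'],cv2.COLOR_BGR2HSV);o=(hsv[...,0]<14)&(hsv[...,0]>3)&(hsv[...,1]>150)&(hsv[...,2]>70)
    pts=np.argwhere(o)[:,::-1];P=dep(f,pts);k=(P[:,2]>225)&(P[:,2]<290);Q=P[k]
    print(n,k.sum(), cv2.minAreaRect(onz(f,pts[k],267)[:,:2].astype(np.float32)))
cv2.imwrite('pics/c3.png',cv2.resize(load('scene')['img'][110:280,160:330],(680,600 if 0 else 590)))
E
```

```text
t 3.7 pos [ 479.7 -323.7  413.5] rot [3.1351e+00 5.0000e-04 1.0637e+00] F [ 0.4 -0.3 -1.6] open 0.272 g 59.31918382644653 q6 -0.09
tool delta mm [ 436.9 -131.5    2.4] tool yaw 
scene 71 ((581.3052978515625, 513.50537109375), (1820.450927734375, 183.30569458007812), 79.18278503417969)
top 82 ((506.9404296875, -271.466064453125), (27.966068267822266, 23.659936904907227), 60.202842712402344)
```

View pics/c3.png

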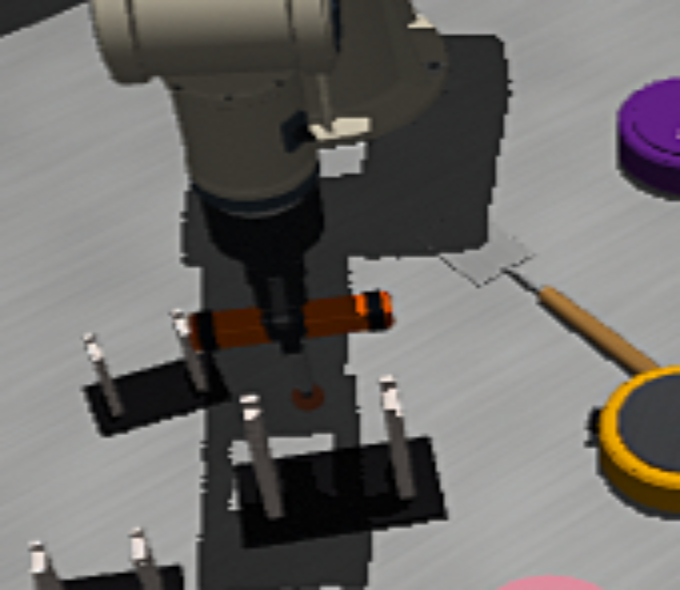

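Probe is held upright, with the foot clear of the posts (crop (308,398)). Moving over red.

apply_moves(
  deltas=[
    {"claw":1,"delta_pos":[4,-1.2,0],"yaw":0},
    {"claw":1,"delta_pos":[5.7,-1.75,0],"yaw":0},
    {"claw":1,"delta_pos":[5.7,-1.75,0],"yaw":0},
    {"claw":1,"delta_pos":[5.7,-1.75,0],"yaw":0},
    {"claw":1,"delta_pos":[5.7,-1.75,0],"yaw":0},
    {"claw":1,"delta_pos":[5.7,-1.75,0],"yaw":0},
    {"claw":1,"delta_pos":[5.7,-1.75,0],"yaw":0},
    {"claw":1,"delta_pos":[5.2,-1.4,0],"yaw":0},
  ],
)

```text
clock: 4.8
eef_pos: [574.8, 121.8, 407.9]
tcp_rot: [-3.139, 0.002, 1.064]
contact_force: [0.9, -1.4, -1.4]
opening: 0.271
grasp_force: 59.3
```

apply_moves(
  deltas=[
    {"claw":1,"delta_pos":[0,0,3],"yaw":0},
    {"claw":1,"delta_pos":[0,0,3],"yaw":0},
    {"claw":1,"delta_pos":[0,0,0],"yaw":0},
    {"claw":1,"delta_pos":[0,0,0],"yaw":0},
  ],
)

```text
clock: 5.3
eef_pos: [575.3, 119.6, 349.8]
tcp_rot: [-3.141, 0.0, 1.064]
contact_force: [0.6, 0.3, -1.8]
opening: 0.272
grasp_force: 59.1
```

```bash
python3 go.py 576 120 350; python3 - <<'E'
from h import *
f=grab('scene')
cv2.imwrite('pics/c4.png',cv2.resize(f['img'][125:225,300:420],None,fx=6,fy=6,interpolation=cv2.INTER_CUBIC))
E
```

```text
t 5.3 pos [575.3 119.6 349.8] rot [-3.1412e+00  3.0000e-04  1.0635e+00] F [ 0.6  0.3 -1.8] open 0.272 g 59.086591601371765 q6 0.71
tool delta mm [ 0.6  0.4 -0.2] tool yaw
```

View pics/c4.png

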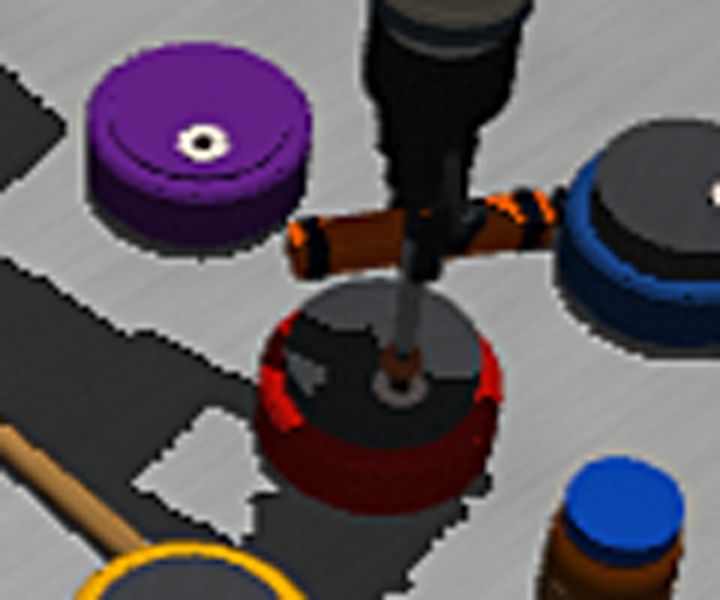

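The foot (crop (401,366)) lies directly above the red mark (402,387), given an 18 mm gap. Feeling down.

apply_moves(
  deltas=[
    {"claw":1,"delta_pos":[0,0,0.7],"yaw":0},
    {"claw":1,"delta_pos":[0,0,0.5],"yaw":0},
    {"claw":1,"delta_pos":[0,0,0.2],"yaw":0},
    {"claw":1,"delta_pos":[0,0,0],"yaw":0},
  ],
)

```text
clock: 5.85
eef_pos: [575.2, 119.7, 335.6]
tcp_rot: [-3.141, 0.0, 1.064]
contact_force: [0.8, 0.2, -2.0]
opening: 0.273
grasp_force: 59.1
```

apply_moves(
  deltas=[
    {"claw":1,"delta_pos":[0,0,0.2],"yaw":0},
    {"claw":1,"delta_pos":[0,0,0],"yaw":0},
  ],
)

```text
clock: 6.1
eef_pos: [575.2, 119.8, 333.6]
tcp_rot: [-3.142, 0.0, 1.064]
contact_force: [0.5, 0.8, -2.4]
opening: 0.274
grasp_force: 59.1
```

apply_moves(
  deltas=[
    {"claw":1,"delta_pos":[0,0,0.2],"yaw":0},
    {"claw":1,"delta_pos":[0,0,0],"yaw":0},
  ],
)

```text
clock: 6.35
eef_pos: [575.1, 119.7, 331.5]
tcp_rot: [-3.141, 0.0, 1.064]
contact_force: [0.9, 0.5, -2.7]
opening: 0.27
grasp_force: 59.1
```

apply_moves(
  deltas=[
    {"claw":1,"delta_pos":[0,0,0.2],"yaw":0},
    {"claw":1,"delta_pos":[0,0,0],"yaw":0},
  ],
)

```text
clock: 6.6
eef_pos: [575.3, 119.8, 329.8]
tcp_rot: [3.141, -0.0, 1.064]
contact_force: [0.4, 0.2, 0.3]
opening: 0.272
grasp_force: 59.5
```

apply_moves(
  deltas=[
    {"claw":1,"delta_pos":[0,0,0.2],"yaw":0},
    {"claw":1,"delta_pos":[0,0,0],"yaw":0},
  ],
)

```text
clock: 6.85
eef_pos: [575.3, 119.8, 327.9]
tcp_rot: [3.141, -0.0, 1.064]
contact_force: [-1.0, 0.3, 2.7]
opening: 0.267
grasp_force: 59.8
```

Contact at TCP z ≈331.2, now about 5 N. Adding slightly and holding.

apply_moves(
  deltas=[
    {"claw":1,"delta_pos":[0,0,0.06],"yaw":0},
    {"claw":1,"delta_pos":[0,0,0],"yaw":0},
    {"claw":1,"delta_pos":[0,0,0],"yaw":0},
    {"claw":1,"delta_pos":[0,0,0],"yaw":0},
    {"claw":1,"delta_pos":[0,0,0],"yaw":0},
    {"claw":1,"delta_pos":[0,0,0],"yaw":0},
    {"claw":1,"delta_pos":[0,0,0],"yaw":0},
    {"claw":1,"delta_pos":[0,0,0],"yaw":0},
  ],
)

```text
clock: 7.85
eef_pos: [575.3, 119.8, 327.1]
tcp_rot: [3.141, -0.0, 1.064]
contact_force: [0.3, -0.2, 3.6]
opening: 0.264
grasp_force: 59.9
```

apply_moves(
  deltas=[
    {"claw":1,"delta_pos":[0,0,0],"yaw":0},
    {"claw":1,"delta_pos":[0,0,0],"yaw":0},
    {"claw":1,"delta_pos":[0,0,0],"yaw":0},
    {"claw":1,"delta_pos":[0,0,0],"yaw":0},
  ],
)

```text
clock: 8.35
eef_pos: [575.3, 119.7, 327.1]
tcp_rot: [3.141, -0.0, 1.064]
contact_force: [1.6, -0.0, 3.9]
opening: 0.272
grasp_force: 59.9
```

```bash
python3 - <<'E'
from h import *
f=grab('scene')
cv2.imwrite('pics/c5.png',cv2.resize(f['img'][135:215,320:410],None,fx=7,fy=7,interpolation=cv2.INTER_CUBIC))
E
python3 go.py
```

```text
t 8.4 pos [575.3 119.7 327.1] rot [ 3.1414e+00 -1.0000e-04  1.0638e+00] F [0.2 0.3 3.4] open 0.271 g 59.91475760936737 q6 0.71
```

View pics/c5.png

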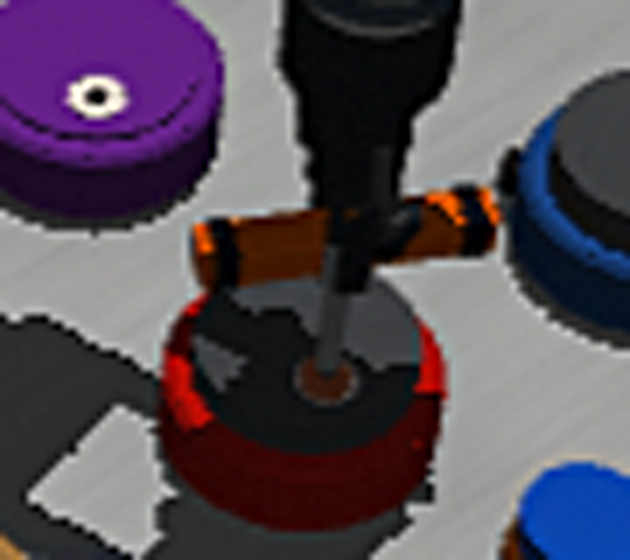

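Red: the white ring is even around the foot (crop (326,381)), at about 6 N for over 1.3 s. On to yellow (contact expected around TCP z 315).

apply_moves(
  deltas=[
    {"claw":1,"delta_pos":[0,0,-2],"yaw":0},
    {"claw":1,"delta_pos":[0,0,-2.5],"yaw":0},
    {"claw":1,"delta_pos":[-3.06,3.7,0],"yaw":0},
    {"claw":1,"delta_pos":[-3.06,3.7,0],"yaw":0},
    {"claw":1,"delta_pos":[-3.06,3.7,0],"yaw":0},
    {"claw":1,"delta_pos":[-3.06,3.7,0],"yaw":0},
    {"claw":1,"delta_pos":[0,0,2],"yaw":0},
    {"claw":1,"delta_pos":[0,0,1.5],"yaw":0},
  ],
)

```text
clock: 9.4
eef_pos: [644.2, -59.0, 334.9]
tcp_rot: [-3.139, 0.001, 1.063]
contact_force: [0.4, 0.5, -1.8]
opening: 0.276
grasp_force: 59.5
```

apply_moves(
  deltas=[
    {"claw":1,"delta_pos":[0,0,0],"yaw":0},
    {"claw":1,"delta_pos":[0,0,0],"yaw":0},
  ],
)

```text
clock: 9.65
eef_pos: [645.1, -58.2, 337.2]
tcp_rot: [-3.141, 0.0, 1.065]
contact_force: [-0.5, -0.3, -1.2]
opening: 0.273
grasp_force: 59.4
```

```bash
python3 go.py 645.4 -59.2 325; python3 - <<'E'
from h import *
f=grab('scene')
cv2.imwrite('pics/c6.png',cv2.resize(f['img'][175:275,275:395],None,fx=6,fy=6,interpolation=cv2.INTER_CUBIC))
E
```

```text
t 9.65 pos [645.1 -58.2 337.2] rot [-3.1413  0.      1.065 ] F [-0.5 -0.3 -1.2] open 0.273 g 59.44843053817749 q6 0.41
tool delta mm [-0.8  0.8 12.2] tool yaw
```

View pics/c6.png

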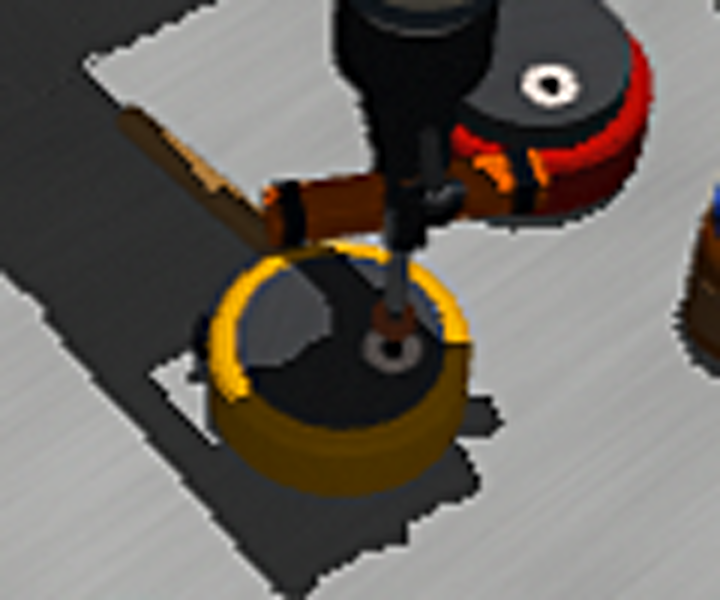

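Foot (394,322) is above the yellow mark (393,348), consistent with the gap. Feeling down.

apply_moves(
  deltas=[
    {"claw":1,"delta_pos":[-0.05,0.05,0.8],"yaw":0},
    {"claw":1,"delta_pos":[0,0,0.6],"yaw":0},
    {"claw":1,"delta_pos":[0,0,0.3],"yaw":0},
    {"claw":1,"delta_pos":[0,0,0],"yaw":0},
  ],
)

```text
clock: 10.2
eef_pos: [645.2, -59.8, 319.7]
tcp_rot: [-3.141, 0.0, 1.064]
contact_force: [-0.1, 0.4, -2.1]
opening: 0.271
grasp_force: 59.4
```

apply_moves(
  deltas=[
    {"claw":1,"delta_pos":[0,0,0.2],"yaw":0},
    {"claw":1,"delta_pos":[0,0,0],"yaw":0},
  ],
)

```text
clock: 10.45
eef_pos: [645.3, -59.8, 318.0]
tcp_rot: [-3.142, 0.0, 1.064]
contact_force: [-0.5, -0.0, -2.7]
opening: 0.272
grasp_force: 59.4
```

apply_moves(
  deltas=[
    {"claw":1,"delta_pos":[0,0,0.2],"yaw":0},
    {"claw":1,"delta_pos":[0,0,0],"yaw":0},
  ],
)

```text
clock: 10.7
eef_pos: [645.3, -59.8, 315.9]
tcp_rot: [-3.141, 0.0, 1.064]
contact_force: [-0.1, 0.1, -2.1]
opening: 0.268
grasp_force: 59.4
```

apply_moves(
  deltas=[
    {"claw":1,"delta_pos":[0,0,0.2],"yaw":0},
    {"claw":1,"delta_pos":[0,0,0],"yaw":0},
  ],
)

```text
clock: 10.95
eef_pos: [645.4, -59.8, 313.9]
tcp_rot: [-3.142, 0.0, 1.064]
contact_force: [0.4, 0.6, -2.1]
opening: 0.265
grasp_force: 59.5
```

apply_moves(
  deltas=[
    {"claw":1,"delta_pos":[0,0,0.2],"yaw":0},
    {"claw":1,"delta_pos":[0,0,0],"yaw":0},
  ],
)

```text
clock: 11.2
eef_pos: [645.4, -59.8, 312.3]
tcp_rot: [3.141, -0.0, 1.064]
contact_force: [-1.6, -0.4, 1.0]
opening: 0.272
grasp_force: 59.9
```

apply_moves(
  deltas=[
    {"claw":1,"delta_pos":[0,0,0.23],"yaw":0},
    {"claw":1,"delta_pos":[0,0,0],"yaw":0},
    {"claw":1,"delta_pos":[0,0,0],"yaw":0},
  ],
)

```text
clock: 11.58
eef_pos: [645.4, -59.8, 310.1]
tcp_rot: [3.141, -0.0, 1.064]
contact_force: [-0.7, 0.2, 3.4]
opening: 0.272
grasp_force: 60.3
```

apply_moves(
  deltas=[
    {"claw":1,"delta_pos":[0,0,0],"yaw":0},
    {"claw":1,"delta_pos":[0,0,0],"yaw":0},
    {"claw":1,"delta_pos":[0,0,0],"yaw":0},
    {"claw":1,"delta_pos":[0,0,0],"yaw":0},
    {"claw":1,"delta_pos":[0,0,0],"yaw":0},
    {"claw":1,"delta_pos":[0,0,0],"yaw":0},
    {"claw":1,"delta_pos":[0,0,0],"yaw":0},
    {"claw":1,"delta_pos":[0,0,0],"yaw":0},
  ],
)

```text
clock: 12.58
eef_pos: [645.4, -59.8, 309.8]
tcp_rot: [3.141, -0.0, 1.064]
contact_force: [-0.3, -0.2, 4.4]
opening: 0.273
grasp_force: 60.3
```

```bash
python3 go.py 597 373.5 375; python3 - <<'E'
from h import *
f=grab('scene')
cv2.imwrite('pics/c7.png',cv2.resize(f['img'][195:270,290:380],None,fx=7,fy=7,interpolation=cv2.INTER_CUBIC))
E
```

```text
t 12.575 pos [645.4 -59.8 309.8] rot [ 3.1414e+00 -1.0000e-04  1.0638e+00] F [-0.3 -0.2  4.4] open 0.273 g 60.31204104423523 q6 0.41
tool delta mm [ 355.3 -252.7  -65.2] tool yaw
```

View pics/c7.png

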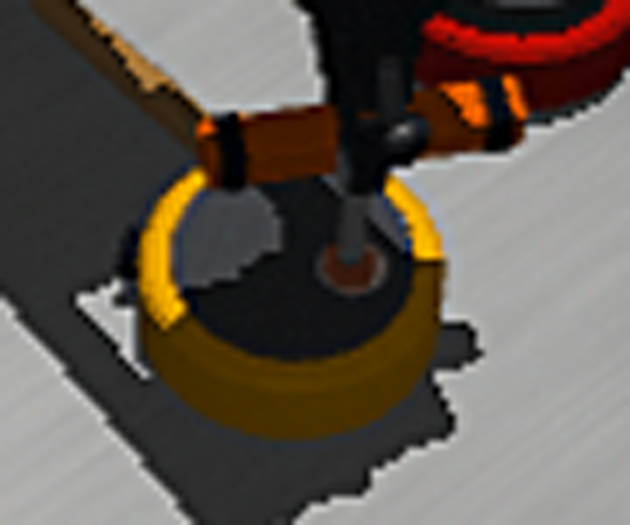

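Yellow: ring is even around the foot (crop (350,268)), about 6 N for over 1 s. Refining the blue mark numerically before going there.

```bash
python3 - <<'E'
from m import *
f=load('scene');g=cv2.cvtColor(f['img'],cv2.COLOR_BGR2GRAY);print(g[148:166,410:438])
t=load('top');gt=cv2.cvtColor(t['img'],cv2.COLOR_BGR2GRAY);print(gt[166:184,132:152])
E
```

```text
[[ 65  64  65  64  65  67  66  63  65  64  64  63  63  57  51  95 153 163
  158 157 158 157 157 156 159 161 160 162]
 [ 65  64  65  65  65  65  65  65  63  63  66  65  64  63  61  52  96 156
  163 159 157 156 157 159 160 160 161 161]
 [ 63  65  65  65  65  66  64  64  64  64  66  64  65  64  63  61  53  96
  156 163 158 158 159 160 161 161 161 160]
 [ 64  65  65  65  64  66  63  63  64  65  65  63  63  64  63  64  60  53
   95 156 163 160 161 159 160 160 161 161]
 [ 64  64  65  64  64  63  63  63  63  63  61  61  61  62  63  64  63  60
   49  93 156 161 160 159 159 162 163 161]
 [ 65  65  64  65  64  62  62  63  63  59  58  61  57  58  57  61  63  62
   53 101 160 163 159 160 163 160 161 162]
 [ 64  64  64  64  63  63  65  63  57  54 107 157 125 118  76  58  58  60
   59  50  92 155 163 163 160 159 160 160]
 [ 63  63  64  64  63  63  63  59  54 117 237 248 248 251 210 134  70  55
   59  54 101 164 167 160 160 160 161 160]
 [ 64  63  63  63  62  62  61  57  91 235 248 138  38 156 236 248 187  78
   55  56 104 162 167 162 160 160 159 161]
 [ 63  63  63  64  61  62  63  57 102 232 247  
[... 1837 characters left out ...]
  78  77
   79  79]
 [ 79  74  85 135 197 207 192 128  76  63  90 150 194 204 182 116  77  78
   79  79]
 [ 78  77  81 122 191 206 199 169 146 131 154 189 205 194 150  95  76  77
   80  79]
 [ 79  77  72 105 171 198 205 200 194 186 195 204 201 171 115  80  77  79
   80  80]
 [ 77  79  75  85 128 169 194 201 204 199 201 198 172 130  89  76  79  80
   80  79]
 [ 79  76  74  73  86 118 154 165 169 170 170 159 127  92  78  77  78  78
   80  77]
 [ 78  80  79  76  75  81  95 100 109 115 112 100  84  77  77  80  79  79
   78  79]
 [ 77  77  79  80  78  75  75  77  77  79  80  77  75  76  78  78  76  78
   78  75]
 [ 79  75  79  80  76  79  79  77  81  74  78  76  79  78  77  76  79  78
   78  80]]
```

apply_moves(
  deltas=[
    {"claw":1,"delta_pos":[0,0,-2],"yaw":0},
    {"claw":1,"delta_pos":[0,0,-3],"yaw":0},
    {"claw":1,"delta_pos":[0,0,-2.5],"yaw":0},
    {"claw":1,"delta_pos":[4.4,-3.1,0],"yaw":0},
    {"claw":1,"delta_pos":[4.4,-3.1,0],"yaw":0},
    {"claw":1,"delta_pos":[4.4,-3.1,0],"yaw":0},
    {"claw":1,"delta_pos":[4.4,-3.1,0],"yaw":0},
    {"claw":1,"delta_pos":[4.4,-3.1,0],"yaw":0},
  ],
)

```text
clock: 13.62
eef_pos: [616.0, 209.4, 385.5]
tcp_rot: [-3.141, 0.0, 1.064]
contact_force: [0.6, -0.2, -2.9]
opening: 0.27
grasp_force: 59.5
```

apply_moves(
  deltas=[
    {"claw":1,"delta_pos":[4.4,-3.1,0],"yaw":0},
    {"claw":1,"delta_pos":[4.4,-3.1,0],"yaw":0},
    {"claw":1,"delta_pos":[4.4,-3.2,0],"yaw":0},
    {"claw":1,"delta_pos":[0,0,0],"yaw":0},
    {"claw":1,"delta_pos":[0,0,0],"yaw":0},
  ],
)

```text
clock: 14.25
eef_pos: [598.3, 368.6, 384.9]
tcp_rot: [-3.141, 0.001, 1.065]
contact_force: [0.5, -0.1, -2.6]
opening: 0.273
grasp_force: 59.5
```

```bash
python3 go.py 597 373.5 345; python3 - <<'E'
from h import *
a=onz(load('scene'),[(422.7,157.3)],76);b=onz(load('top'),[(140.9,175)],76);print(a,b,(a+b)/2)
E
```

```text
t 14.25 pos [598.3 368.6 384.9] rot [-3.1414e+00  1.1000e-03  1.0646e+00] F [ 0.5 -0.1 -2.6] open 0.273 g 59.5478492975235 q6 1.06
tool delta mm [ 3.7 -3.5 39.9] tool yaw 
[[600.41565554 371.6423547   76.        ]] [[596.2758527  376.68025297  76.        ]] [[598.34575412 374.16130384  76.        ]]
```

apply_moves(
  deltas=[
    {"claw":1,"delta_pos":[0.23,-0.3,2],"yaw":0},
    {"claw":1,"delta_pos":[0,0,1.7],"yaw":0},
    {"claw":1,"delta_pos":[0,0,0.5],"yaw":0},
    {"claw":1,"delta_pos":[0,0,0.2],"yaw":0},
    {"claw":1,"delta_pos":[0,0,0],"yaw":0},
  ],
)

```text
clock: 14.88
eef_pos: [597.3, 372.2, 341.0]
tcp_rot: [3.141, -0.0, 1.064]
contact_force: [-0.2, -0.7, -2.3]
opening: 0.273
grasp_force: 59.5
```

apply_moves(
  deltas=[
    {"claw":1,"delta_pos":[0,0,0.2],"yaw":0},
    {"claw":1,"delta_pos":[0,0,0],"yaw":0},
  ],
)

```text
clock: 15.12
eef_pos: [597.1, 372.3, 339.0]
tcp_rot: [3.141, -0.0, 1.064]
contact_force: [-0.5, 0.4, -1.9]
opening: 0.272
grasp_force: 59.5
```

```bash
python3 go.py 596.8 372.1 336; python3 - <<'E'
from h import *
f=grab('scene');print(f['img'][142:166,412:436].max(2));
E
```

```text
t 15.125 pos [597.1 372.3 339. ] rot [ 3.1414e+00 -3.0000e-04  1.0638e+00] F [-0.5  0.4 -1.9] open 0.272 g 59.5212721824646 q6 1.06
tool delta mm [-0.3 -0.1  3. ] tool yaw 
[[ 72  74 160 171 170 166 164 164 158 158 158 164 136  58  41  10   9  14
   20  63 149 154 151 150]
 [172 169 165 161 161 161 160 157 157 157 156 165 107  44  40  26 102 138
  166 164 156 151 151 151]
 [136 137 135 131 159 163 162 162 161 159 159 166  83  37  36  28 157 163
  157 153 152 150 151 152]
 [ 51  51  52  54  50  71  73 124 159 162 163 174  70  32  35  57 151 156
  149 150 151 151 151 152]
 [ 62  62  63  63  63  60  55  51  49  69 130 138  58  36  31 119 153 151
  151 152 152 151 152 152]
 [ 67  66  67  68  68  64  62  62  60  59  58  43  35  36  30 112 150 151
  152 152 152 152 153 153]
 [ 68  67  70  70  70  66  66  63  64  65  66  45  39  38  56 155 159 154
  152 151 150 151 154 155]
 [ 11  10  13  12  12   7  60  65  66  66  68  43  40  39  54 152 161 154
  152 151 153 156 155 155]
 [ 13  16  18  18  17  13  62  70  67  67  59  41  41  39  49  97 154 159
  154 155 155 155 156 157]
 [ 34  20  22  21 
[... 797 characters left out ...]
21  18  20  19  18  15  36  74  74  61  57  62  79  53  21  15  17
   60 119 121 154 159 156]
 [ 18  17  21  19  22  21  15  16  24  54  61  61  46  43  19  17  17  19
   93 123 106 154 160 153]
 [ 19  20  18  19  20  20  19  18  17  16  16  16  15  15  19  20  20  18
   29  22  59 154 159 152]
 [ 18  19  18  21  21  19  18  20  19  19  20  18  18  20  18  19  19  19
   33  30  13 154 159 155]
 [ 20  21  22  18  21  18  19  18  18  20  21  19  19  18  20  19  17  31
   37  32  18 111 152 159]
 [ 19  18  20  21  18  19  20  20  20  19  18  19  19  19  20  17  18  32
   36  34  19 117 154 154]
 [ 19  20  21  20  20  19  18  18  19  20  21  20  19  18  18  16  19  33
   34  29  18 156 160 154]]
```

Foot is centred on the mark (columns 419–426, around 422.7). Continuing down.

apply_moves(
  deltas=[
    {"claw":1,"delta_pos":[0,0,0.2],"yaw":0},
    {"claw":1,"delta_pos":[0,0,0],"yaw":0},
  ],
)

```text
clock: 15.42
eef_pos: [597.0, 372.3, 336.6]
tcp_rot: [-3.141, 0.0, 1.064]
contact_force: [-0.2, 0.0, -2.2]
opening: 0.269
grasp_force: 59.5
```

apply_moves(
  deltas=[
    {"claw":1,"delta_pos":[0,0,0.2],"yaw":0},
    {"claw":1,"delta_pos":[0,0,0],"yaw":0},
  ],
)

```text
clock: 15.68
eef_pos: [597.0, 372.3, 334.6]
tcp_rot: [-3.141, 0.0, 1.064]
contact_force: [0.0, -0.4, -0.7]
opening: 0.268
grasp_force: 59.6
```

apply_moves(
  deltas=[
    {"claw":1,"delta_pos":[0,0,0.2],"yaw":0},
    {"claw":1,"delta_pos":[0,0,0],"yaw":0},
  ],
)

```text
clock: 15.92
eef_pos: [597.1, 372.3, 333.0]
tcp_rot: [3.141, -0.0, 1.064]
contact_force: [-0.0, -0.4, 1.2]
opening: 0.27
grasp_force: 60.0
```

Contact near TCP z 334.8, now about 3.4 N; adding 2.2 mm and holding.

apply_moves(
  deltas=[
    {"claw":1,"delta_pos":[0,0,0.22],"yaw":0},
    {"claw":1,"delta_pos":[0,0,0],"yaw":0},
    {"claw":1,"delta_pos":[0,0,0],"yaw":0},
  ],
)

```text
clock: 16.3
eef_pos: [597.1, 372.3, 330.9]
tcp_rot: [3.141, -0.0, 1.064]
contact_force: [-0.7, -0.6, 3.5]
opening: 0.269
grasp_force: 60.3
```

apply_moves(
  deltas=[
    {"claw":1,"delta_pos":[0,0,0],"yaw":0},
    {"claw":1,"delta_pos":[0,0,0],"yaw":0},
    {"claw":1,"delta_pos":[0,0,0],"yaw":0},
    {"claw":1,"delta_pos":[0,0,0],"yaw":0},
    {"claw":1,"delta_pos":[0,0,0],"yaw":0},
    {"claw":1,"delta_pos":[0,0,0],"yaw":0},
    {"claw":1,"delta_pos":[0,0,0],"yaw":0},
    {"claw":1,"delta_pos":[0,0,0],"yaw":0},
  ],
)

```text
clock: 17.3
eef_pos: [597.1, 372.3, 330.6]
tcp_rot: [3.141, -0.0, 1.064]
contact_force: [-0.5, -0.4, 4.2]
opening: 0.273
grasp_force: 60.3
```

apply_moves(
  deltas=[
    {"claw":1,"delta_pos":[0,0,0],"yaw":0},
    {"claw":1,"delta_pos":[0,0,0],"yaw":0},
    {"claw":1,"delta_pos":[0,0,0],"yaw":0},
  ],
)

```text
clock: 17.68
eef_pos: [597.1, 372.3, 330.6]
tcp_rot: [3.141, -0.0, 1.064]
contact_force: [-0.1, -1.0, 3.7]
opening: 0.269
grasp_force: 60.3
```

```bash
python3 - <<'E'
from h import *
g=grab('scene')['img'].max(2);print(g[150:166,414:434])
E
python3 go.py 479.4 -323.4 415
```

```text
[[ 20  19  18  16  11  61  69  68  58  42  41  39  47  97 153 160 153 154
  155 155]
 [ 19  21  18  19  17   9  62  70  46  39  43  40  62  56  93 151 159 156
  156 155]
 [ 21  20  19  20  17  14  64  70  49  42  43  44  64  60  48  90 153 157
  155 155]
 [ 19  19  20  20  21  18  15  12  36  42  44  44  66  67  58  97 154 160
  154 155]
 [ 19  18  18  19  20  20  29  30  40  45  46  22  63  67  62  53  92 150
  158 158]
 [ 21  20  20  21  21  37  55  48  41  47  47  34  16  12   7  50 101 161
  162 157]
 [ 18  20  22  18  30  55  56  45  28  37  47  56  49  24  12   5  69 159
  164 157]
 [ 19  18  17  18  42  52  53  55  46  31  49  54  77  31  16  13  22 111
  155 158]
 [ 21  20  20  17  36  60  54  53  55  53  53  52  78  32  15  15  27  98
  151 162]
 [ 19  20  20  19  17  40  55  53  50  53  50  63  49  23  18  18  61 119
  120 154]
 [ 19  19  20  18  17  18  28  51  51  49  34  41  24  18  18  17  93 123
  106 155]
 [ 18  18  20  20  20  20  16  19  19  21  19  19  17  20  19  18  26  21
   58 154]
 [ 19  21  20  19  19  19  19  21  21  20  20  19  18  20  20  19  34  32
   12 153]
 [ 20  19  18  20  19  19  20  19  19  20  18  20  20  19  16  30  37  31
   18 112]
 [ 21  19  21  21  19  21  20  18  20  20  17  20  18  18  15  31  35  34
   20 117]
 [ 17  19  20  19  19  19  19  19  20  21  19  19  18  18  21  35  35  30
   18 154]]
t 17.725 pos [597.1 372.3 330.6] rot [ 3.1415e+00 -1.0000e-04  1.0638e+00] F [-0.  -0.7  4. ] open 0.269 g 60.349448919296265 q6 1.06
tool delta mm [-665.3  234.9  -84.4] tool yaw
```

Blue: foot within about 1 px (~3 mm) of the mark's centre, about 6 N for over 1.3 s. Returning to the cradle.

apply_moves(
  deltas=[
    {"claw":1,"delta_pos":[0,0,-2.5],"yaw":0},
    {"claw":1,"delta_pos":[0,0,-3],"yaw":0},
    {"claw":1,"delta_pos":[0,0,-3],"yaw":0},
    {"claw":1,"delta_pos":[-5.1,1.8,0],"yaw":0},
    {"claw":1,"delta_pos":[-5.1,1.8,0],"yaw":0},
    {"claw":1,"delta_pos":[-5.1,1.8,0],"yaw":0},
    {"claw":1,"delta_pos":[-5.1,1.8,0],"yaw":0},
    {"claw":1,"delta_pos":[-5.1,1.8,0],"yaw":0},
  ],
)

```text
clock: 18.73
eef_pos: [551.1, 104.0, 414.8]
tcp_rot: [-3.141, 0.001, 1.064]
contact_force: [1.2, -0.6, -1.6]
opening: 0.271
grasp_force: 59.6
```

apply_moves(
  deltas=[
    {"claw":1,"delta_pos":[-5.1,1.8,0],"yaw":0},
    {"claw":1,"delta_pos":[-5.1,1.8,0],"yaw":0},
    {"claw":1,"delta_pos":[-5.1,1.8,0],"yaw":0},
    {"claw":1,"delta_pos":[-5.1,1.8,0],"yaw":0},
    {"claw":1,"delta_pos":[-5.1,1.8,0],"yaw":0},
    {"claw":1,"delta_pos":[-5.1,1.8,0],"yaw":0},
    {"claw":1,"delta_pos":[-5.1,1.8,0],"yaw":0},
  ],
)

```text
clock: 19.6
eef_pos: [487.9, -269.1, 414.9]
tcp_rot: [-3.14, -0.0, 1.064]
contact_force: [0.5, 0.7, -3.1]
opening: 0.273
grasp_force: 59.6
```

apply_moves(
  deltas=[
    {"claw":1,"delta_pos":[-5.1,1.8,0],"yaw":0},
    {"claw":1,"delta_pos":[0,0,0],"yaw":0},
    {"claw":1,"delta_pos":[0,0,0],"yaw":0},
    {"claw":1,"delta_pos":[0,0,0],"yaw":0},
  ],
)

```text
clock: 20.1
eef_pos: [479.8, -319.9, 415.2]
tcp_rot: [-3.141, -0.0, 1.065]
contact_force: [0.2, 0.6, -2.6]
opening: 0.268
grasp_force: 59.5
```

```bash
python3 go.py 479.1 -323.4 400 1.064
```

```text
t 20.1 pos [ 479.8 -319.9  415.2] rot [-3.1407e+00 -3.0000e-04  1.0648e+00] F [ 0.2  0.6 -2.6] open 0.268 g 59.52775061130524 q6 -0.08
tool delta mm [-3.4  1.1 15.2] tool yaw 0.0008427363682419475
```

apply_moves(
  deltas=[
    {"claw":1,"delta_pos":[-0.34,0.1,2],"yaw":0},
    {"claw":1,"delta_pos":[0,0,3],"yaw":0},
    {"claw":1,"delta_pos":[0,0,3],"yaw":0},
    {"claw":1,"delta_pos":[0,0,1.5],"yaw":0},
    {"claw":1,"delta_pos":[0,0,1],"yaw":0},
    {"claw":1,"delta_pos":[0,0,0],"yaw":0},
    {"claw":1,"delta_pos":[0,0,0],"yaw":0},
  ],
)

```text
clock: 20.98
eef_pos: [479.3, -324.5, 311.5]
tcp_rot: [3.14, 0.0, 1.064]
contact_force: [0.4, -0.6, -1.9]
opening: 0.274
grasp_force: 59.5
```

```bash
python3 go.py 479.1 -323.4 291 1.064
```

```text
t 20.975 pos [ 479.3 -324.5  311.5] rot [3.1402e+00 1.0000e-04 1.0639e+00] F [ 0.4 -0.6 -1.9] open 0.274 g 59.50578689575195 q6 -0.09
tool delta mm [ 0.9 -0.8 20.5] tool yaw -0.00014287304064830586
```

apply_moves(
  deltas=[
    {"claw":1,"delta_pos":[0.1,-0.08,1],"yaw":0},
    {"claw":1,"delta_pos":[0,0,0.6],"yaw":0},
    {"claw":1,"delta_pos":[0,0,0.2],"yaw":0},
    {"claw":1,"delta_pos":[0,0,0.15],"yaw":0},
    {"claw":1,"delta_pos":[0,0,0],"yaw":0},
  ],
)

```text
clock: 21.6
eef_pos: [478.8, -322.9, 291.8]
tcp_rot: [-3.141, -0.0, 1.064]
contact_force: [-2.1, 2.7, 9.8]
opening: 0.272
grasp_force: 61.7
```

Seated on the notch floors. Releasing gently.

apply_moves(
  deltas=[
    {"claw":0.2,"delta_pos":[0,0,0],"yaw":0},
    {"claw":0,"delta_pos":[0,0,0],"yaw":0},
    {"claw":-0.5,"delta_pos":[0,0,0],"yaw":0},
    {"claw":-1,"delta_pos":[0,0,0],"yaw":0},
    {"claw":-1,"delta_pos":[0,0,0],"yaw":0},
    {"claw":-1,"delta_pos":[0,0,0],"yaw":0},
  ],
)

```text
clock: 22.35
eef_pos: [478.7, -323.1, 291.0]
tcp_rot: [-3.141, -0.0, 1.064]
contact_force: [-0.2, 0.1, 0.1]
opening: 1.003
grasp_force: 0.0
```

apply_moves(
  deltas=[
    {"claw":-1,"delta_pos":[0,0,-2],"yaw":0},
    {"claw":-1,"delta_pos":[0,0,-4],"yaw":0},
    {"claw":-1,"delta_pos":[0,0,-5],"yaw":0},
    {"claw":-1,"delta_pos":[-5,0,-3],"yaw":0},
    {"claw":-1,"delta_pos":[-6,0,0],"yaw":0},
    {"claw":-1,"delta_pos":[-6,0,0],"yaw":0},
    {"claw":-1,"delta_pos":[-6,0,0],"yaw":0},
    {"claw":-1,"delta_pos":[-6,0,0],"yaw":0},
  ],
)

```text
clock: 23.35
eef_pos: [336.7, -578.2, 431.2]
tcp_rot: [3.141, 0.0, 1.064]
contact_force: [0.7, -0.4, 0.7]
opening: 0.999
grasp_force: 0.0
```

```bash
python3 go.py; python3 - <<'E'
from h import *
for n,(u0,v0) in(('top',(413,220)),('scene',(237,226))):
    f=grab(n);hsv=cv2.cvtColor(f['img'],cv2.COLOR_BGR2HSV);yy,xx=np.mgrid[:400,:640]
    o=(hsv[...,0]<14)&(hsv[...,0]>3)&(hsv[...,1]>150)&(hsv[...,2]>90)&(np.hypot(xx-u0,yy-v0)<45)
    pts=np.argwhere(o)[:,::-1];P=dep(f,pts);k=abs(P[:,2]-147)<6
    print(n,cv2.minAreaRect(onz(f,pts[k],147)[:,:2].astype(np.float32)),k.sum(),np.median(P[k],0))
cv2.imwrite('pics/c8.png',f['img'])
E
```

```text
t 23.35 pos [ 336.7 -578.2  431.2] rot [3.1413 0.     1.0638] F [ 0.7 -0.4  0.7] open 0.999 g 0.0 q6 -0.54
top ((479.5243835449219, -319.19183349609375), (136.98516845703125, 24.249055862426758), 60.730220794677734) 441 [ 481.60949511 -317.75160758  147.48028623]
scene ((482.7948913574219, -323.83001708984375), (136.863525390625, 22.943687438964844), 60.81279373168945) 238 [ 480.68564001 -323.58274798  144.94200679]
```

View pics/c8.png

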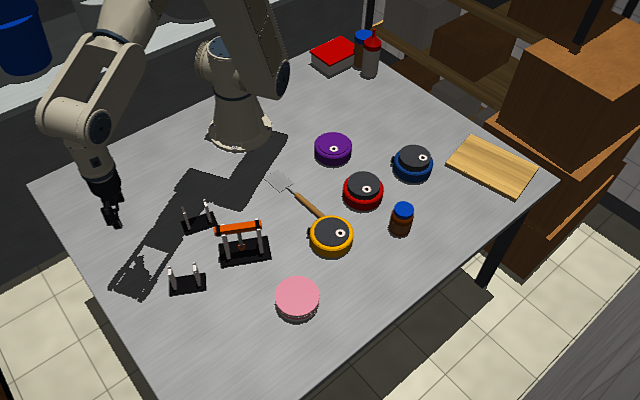

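The probe is back in both notches (scene (240,228)), about 1 mm from where it started; jar, plates and spatula are unmoved and the arm is clear.

```bash
python3 -c "
from rig import r
print(r.sign_off())"
```

```text
the job is handed in; nothing more can be done
None
```

I pressed the probe on the red, yellow and blue marks in that order, at about 6 N for over a second each, laid it back across both cradle posts and released it, then handed the job in at about 23 s; no verdict was returned.

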